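# Bring the float dish round to the lure case

### The arm

A 6-joint arm with a two-finger parallel gripper is mounted at the origin on the work surface. World frame = base frame: x ahead of the robot, y to its left, z up, the work surface at z = 0. Lengths are in m, angles in rad, forces in N, time in s.
With the tool pointing down it reaches from about 0.275 to 0.975 m from the base axis. Payload 8.4 kg.
Tool frame: the origin (TCP) lies midway between the tips of the shut fingers; the grasp point (between the pads) lies 19 mm behind it; z points along the fingers, y is the line along which they close (so a half turn about z gives the same grasp; the last joint's range is limited). The gripper opens to 92 mm and grips with 3 to 60 N. Pads are 20 mm wide; open, the fingers measure 128 mm over their backs; the gripper's body (75 mm by 189 mm) begins 69 mm behind the grasp point.
Start: joints at [-1.253, 0.353, 1.633, -0, 1.155, -0.002], TCP at [0.196, -0.593, 0.215] pointing down, gripper open.
Joint ranges: [-2.63, 2.63], [-0.92, 2.1], [0.06, 2.66], [-1.3, 4.44], [0, 2.69], [-3.02, 3.02]. Speed limits (rad/s): [2.22, 2.22, 2.79, 3.14, 3.14, 3.14].

### API

Orientations are given as a unit quaternion [w, x, y, z].
In Python, from rig import get_obs, camera, calibration, sign_off gives the robot as it stands.
- The arm moves only by the tool apply_moves, never from a script. Its argument "commands" is a list of rows, each an object of numbers: "gripper": the opening, from -1 (shut) to 1 (fully open); "x", "y", "z": the shift along the tool's x, y, z in m; "yaw": the turn about the tool's z in rad. A call has 1 to 8 rows; each row is the pose to reach, as a shift and turn from the pose commanded when the call began, along the tool's axes at that moment; what a row does not reach only later rows make up. A row lasts 1/8 s, in which the tool goes at most 62.5 mm and 10.7 degrees, less where a joint would pass 70% of its speed; a pose out of reach is approached as far as the arm can. A call with a gripper value outside its range is refused whole. The fingers move at their own pace and stop on an object; "squeeze" is the grip in N (left out, the last holds). Time passes only in rows, so rows that repeat a pose let the fingers close. It gives the time, the measured TCP pose, the force, the opening and the grip force at its end, in the units of the state.
- get_obs(): the state, without advancing time (a new reading comes with each control period).
- camera(name): name is "side" or "top"; returns the picture (400x640x3 uint8, red, green, blue); there is no depth.
- calibration(name): a dict with "fov_y" (degrees; the focal length in pixels is half the picture's height over the tangent of half this angle, whatever the lens; pixels are square), "cx", "cy" (the principal point, pixels), "world_to_cam" (4x4, takes a point from world to camera coordinates). Camera axes: x right, y down, z forward; pixel columns grow to the right and rows downward; lengths in m; the calibration is good to about 2 mm. A picture is of the moment at which its call begins. calibration takes no time and is no camera call.
- sign_off(): hands the job in; it is judged then, once.
The state is a dict: "time_s": time; "qpos": joint angles; "joint_velocities": joint speeds; "tau": joint torques, N m; "tool_pos": TCP position; "eef_rot": TCP orientation; "contact_force": force on the tool from outside, world axes, zero at the start; "ft_torque": the same for the moment, N m; "opening": finger opening in m; "gripper_force": force on a finger pad.
Only numpy, scipy, OpenCV 4.12 (cv2) and the standard library are available. Lean on these libraries where they do the work, as an engineer would, in place of code of your own. Each camera call takes 0.05 s, during which the arm holds its last target. There are 200 camera calls.

### The job

Pick the ball float off the freely spinning turntable, set it gently in the round dish, let it settle in the middle and let go of it. Then take the dish by its strap handle, lift it straight up before turning it, and, keeping it level with the ball in the middle, turn it a quarter turn and carry it so that its pouring lip is a few centimetres above the middle of the empty bay of the clear lure case, pointing straight along the case with the dish itself outside the bay's end. The program finishes while holding the dish still there, ready to pour, touching nothing else; do not pour, and leave the other things undisturbed and the other two pieces on the turntable.

Things in the scene. Friction and masses are not known exactly. Their poses are not given: they have to be found in the camera images.
- bobber_center (a point): Centre of the ball float: plain green plastic sphere, 44 mm diameter, about 25 g, the only ball. It rolls freely. It starts on the turntable in one of three shallow round rests (rim 39 mm outer diameter, 6 mm high), 72 mm from the turntable's axis; its centre is then 22 mm above the platter, 56 mm above the table.
- turntable: Round aluminium platter, 230 mm diameter, 12 mm thick, spins freely about its vertical axis at the lightest touch (no drive, no stop). Origin on the axis at the platter's underside, 22 mm above the table; its top is 34 mm above the table. Its other two rests hold a cylindrical float and a line spool, which stay on it.
- dish: Loose round white enamelled steel dish, about 350 g, 190 mm over its rim, 30 mm high without handle. Origin: middle of its underside, on the table; z up; x points to its pouring lip. Fixed strap handle arches over the middle along y, rim to rim. It starts with its lip about a quarter turn counter-clockwise (from above) from the case's x, so it must turn about 90 degrees clockwise.
- dish_mid (a point): Point on the dish's axis, 25 mm above its underside: the centre of the settled ball. The dish's floor is a shallow funnel, about 10 degrees, from a flat middle 28 mm wide to 75 mm radius (14 mm high inside), then steep up to the rim; a ball rolls to the middle in a few seconds. Put the ball in beside the arch, about 42 mm before or behind the middle along the dish's x.
- dish_lip (a point): Outer end of the dish's pouring lip, a tongue 36 mm wide: 118 mm along the dish's x from the middle, 31 mm above the underside.
- dish_grip (a point): Middle of the straight wooden bar on top of the dish's handle, on the dish's axis, 80 mm above the underside. Bar: 76 mm long along the dish's y, 16 mm wide along x, from 74 to 86 mm above the underside; the fingers close along x. The settled ball lies below it (ball top at about 47 mm). Handle legs are 8 mm rods.
- lure_case: Fixed clear plastic open case, 210 mm along x, 140 mm along y, 50 mm high, 3 mm walls. Origin: middle of its underside, on the table. The -x end, towards the dish, is one empty bay, 76 mm long across the full width; the rest is two long compartments with lures. At the end the dish's x points the same way as this x.
- case_bay (a point): Middle of the empty bay's open top, at rim height (50 mm above the table), 64 mm from the case's middle along its -x. Axes as the case's.
- corkfloat: The green cylindrical float standing on the turntable, 28 mm diameter, 58 mm tall; origin under its middle. Leave on the turntable.
- spool: The grey line spool on the turntable, 30 mm diameter, 36 mm tall; origin under its middle. Leave on the turntable.
- bucket_lid: Red enamel bucket lid lying flat, 216 mm diameter, 36 mm high with its knob; origin under its middle. Leave alone.
- reel: Aluminium fishing reel lying flat, about 60 by 100 mm, 56 mm high; origin under its drum's middle. Leave alone.
- swivel_jar: Small glass jar with a steel cap, 60 mm diameter, 75 mm tall; origin under its middle. Leave alone.
- driver: Screwdriver lying on the table, 170 mm long; leave alone.
- mug: White mug, 80 mm diameter, 90 mm tall; origin under its middle. Leave alone.
Things that resemble listed ones, but are neither listed nor needed, are in the scene too. Leave any blue, orange or pink look-alike of the part that bears bobber_center alone.

How it is judged:
On the way, in this order (a step that is already met when the one before it is completed fails the run):
1. the ball float is lifted off the turntable in the fingers (height (world z) of bobber_center above 0.085 m and contact force between the fingers and bobber above 0.3 N and contact force between bobber and turntable below 0.05 N), for 0.1 s.
2. the ball lies let go in the middle of the dish, which still stands on the table (distance between bobber_center and dish_mid below 0.022 m and contact force between the fingers and bobber below 0.05 N and height (world z) of dish below 0.01 m), for 0.3 s.
3. the dish is lifted off by its handle with the ball in its middle (height (world z) of dish above 0.03 m and distance between bobber_center and dish_mid below 0.03 m and contact force between the fingers and dish above 1 N), for 0.2 s.
At the end, for the whole second after the job is handed in: Dish held still, level within 0.10 rad, off the case; ball untouched, within 22 mm of its middle point; lip end within 25 mm of the empty bay's middle, 15 to 100 mm above the rim; dish x within 0.17 rad of case x, dish middle outside the bay's end (distance between bobber_center and dish_mid below 0.022 m and contact force between the fingers and bobber below 0.05 N and angle between dish's own z axis and vertical below 0.1 rad and horizontal distance between dish_lip and case_bay below 0.025 m and z of dish_lip in the frame of case_bay between 0.015 and 0.1 m and angle between the x axis of dish and the x axis of lure_case, either way round below 0.17 rad and x of dish_mid in the frame of lure_case below -0.12 m and contact force between the fingers and dish above 1 N and contact force between each of dish, the arm and lure_case below 0.1 N and linear speed of dish below 0.03 m/s and angular speed of dish below 0.15 rad/s and linear speed of bobber below 0.06 m/s); the arm keeps its last pose, push and grip.
It fails at once if the ball is dropped from a height or flung (linear speed of bobber above 0.9 m/s and contact force between the fingers and bobber below 0.05 N).
It fails at once if the dish is off the table while the ball is not lying in its middle (more than 35 mm off) (height (world z) of dish above 0.015 m and distance between bobber_center and dish_mid above 0.035 m).
It fails at once if the dish is tipped (angle between dish's own z axis and vertical above 0.25 rad).
It fails at once if the dish is turned round before it is lifted (height (world z) of dish below 0.008 m and angle between the x axis of dish and the x axis of lure_case, either way round below 0.9 rad).
It fails at once if another piece leaves the turntable or falls over, or a bystander is moved more than 30 mm (height (world z) of any of corkfloat, spool below 0.025 m or horizontal distance between any of corkfloat, spool and turntable above 0.095 m or angle between any of corkfloat, spool's own z axis and vertical above 0.5 rad or distance of any of bucket_lid, reel, swivel_jar, driver, mug from where it was at the start of the episode above 0.03 m).
It also fails if it takes over 61 s, if anything falls off the work surface, if the arm or the gripper's body presses on something with over 40 N, if the wrist force passes 120 N, or if a joint passes its speed limit or range.

## Working session

There is one attempt and no reset: what is moved stays moved. The work goes in short steps, Python scripts to look and compute and a tool call to move; the robot and the scene stay as the last step left them, time stands still between calls to the robot, and variables do not carry over. Pictures are saved under pics/ and viewed, at most 12 in all, crops included, and the job is handed in when it is done.

Besides the shell and the picture viewer there is one more tool, called after ">>>" by a JSON object that holds its "api" and its "payload". apply_moves: Moves the arm, as the interface text tells. Its arguments: {"type":"object","properties":{"commands":{"type":"array"},"squeeze":{"type":"number"}},"required":["commands"]}

```bash
mkdir -p pics; python3 - <<'E'
from rig import *
import cv2
for n in("top","side"):
    im=camera(n); cv2.imwrite(f"pics/{n}0.png",im[:,:,::-1]); c=calibration(n); print(n,c)
o=get_obs();print(o)
E
```

```text
top {'fov_y': 48.4191227572623, 'cx': 328.1004861078952, 'cy': 202.0625235593717, 'world_to_cam': array([[ 0.01002416, -0.99981055,  0.01668445,  0.09572529],
       [-0.99117415, -0.01214049, -0.13200917,  0.53474566],
       [ 0.13218672, -0.01521391, -0.99110807,  1.25056973],
       [ 0.        ,  0.        ,  0.        ,  1.        ]])}
side {'fov_y': 49.429296412615074, 'cx': 318.1936772635095, 'cy': 195.8777621483671, 'world_to_cam': array([[-7.45077220e-01, -6.66977329e-01, -1.08539247e-03,
         4.75667290e-01],
       [-3.41791312e-01,  3.83209864e-01, -8.58096090e-01,
         2.11406272e-01],
       [ 5.72746571e-01, -6.38976872e-01, -5.13487997e-01,
         1.19660318e+00],
       [ 0.00000000e+00,  0.00000000e+00,  0.00000000e+00,
         1.00000000e+00]])}
{'time_s': 0.1, 'qpos': array([-1.25338638e+00,  3.53591820e-01,  1.63406650e+00, -2.97743431e-05,
        1.15525248e+00, -2.40853921e-03]), 'joint_velocities': array([-6.22245096e-04, -3.05765747e-03, -4.84900385e-04, -1.28243389e-03,
        9.11310190e-05,  9.47011596e-04]), 'tau': array([-1.05870913e-03, -5.94906807e+01, -3.34931159e+01,  6.97519910e-02,
        1.83959428e-02, -1.47836670e-05]), 'tool_pos': array([ 0.19633464, -0.59286386,  0.21392784]), 'eef_rot': array([-6.48775353e-04,  9.87240566e-01,  1.59234514e-01, -1.16822885e-04]), 'contact_force': array([0.16438804, 0.10247227, 0.50285141]), 'ft_torque': array([ 0.0097953 ,  0.04828776, -0.00758611]), 'gripper_force': 0.0, 'opening': 0.09195019754687254}
```

View pics/top0.png

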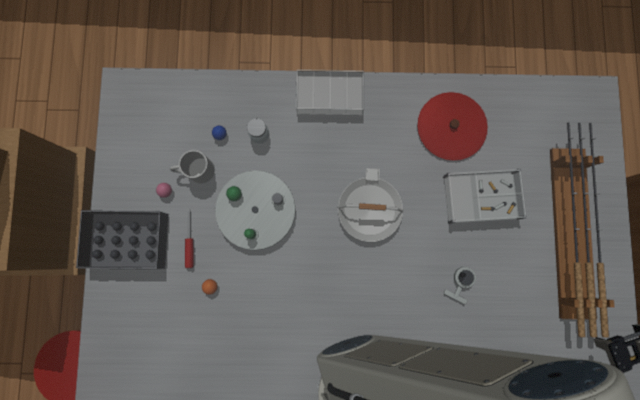

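View pics/side0.png

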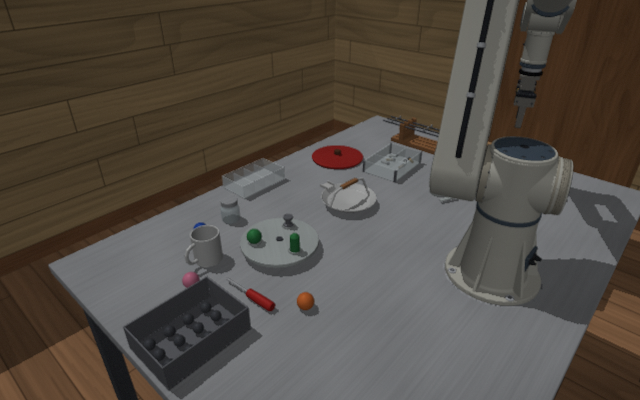

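The top view shows the green ball at (234,193). Things that could be mistaken for it are the green cylinder (250,234), blue ball (219,132), pink ball (164,190) and orange ball (209,286). The dish is at (371,209) with its lip up at (372,175). The case is at (484,196) with the empty bay on its left, at about (463,197). The ball choice still needs a close crop.

```bash
cat > h.py <<'E'
import numpy as np, cv2
from rig import *
def cal(n):
    c=calibration(n); return c,200/np.tan(np.radians(c["fov_y"]/2)),np.array(c["world_to_cam"])
def ray(n,p):
    c,f,M=cal(n); d=np.array([(p[0]-c["cx"])/f,(p[1]-c["cy"])/f,1]); R=M[:3,:3]
    return -R.T@M[:3,3], R.T@d
def onz(n,p,z):
    o,d=ray(n,p); return o+d*(z-o[2])/d[2]
def tri(pt,ps):
    A=[];b=[];
    for n,p in(("top",pt),("side",ps)):
        o,d=ray(n,p); d/=np.linalg.norm(d); P=np.eye(3)-np.outer(d,d); A.append(P);b.append(P@o)
    x=np.linalg.solve(sum(A),sum(b)); return x,[float(np.linalg.norm(a@x-q)*1e3) for a,q in zip(A,b)]
def proj(n,X):
    c,f,M=cal(n); q=M[:3,:3]@np.array(X)+M[:3,3]; return np.array([c["cx"]+f*q[0]/q[2],c["cy"]+f*q[1]/q[2]])
def blobs(im,lo,hi,box,amin=8):
    h=cv2.cvtColor(im,cv2.COLOR_RGB2HSV); m=cv2.inRange(h,lo,hi); k=np.zeros_like(m); x0,y0,x1,y1=box; k[y0:y1,x0:x1]=255; m&=k
    n,l,s,c=cv2.connectedComponentsWithStats(m)
    return [(c[i].round(1),s[i].tolist()) for i in range(1,n) if s[i][4]>=amin]
E
cat > m.py <<'E'
from h import *
t=cv2.imread("pics/top0.png")[:,:,::-1].copy(); s=cv2.imread("pics/side0.png")[:,:,::-1].copy()
G=((45,80,30),(85,255,255))
print("top g",blobs(t,*G,(210,170,300,250))); print("side g",blobs(s,*G,(230,200,330,270)))
B=((5,90,50),(18,255,255))
print("bar",blobs(t,*B,(335,190,410,225)),blobs(s,*B,(330,170,380,200)))
cv2.imwrite("pics/c1.png",np.hstack([cv2.resize(a[:,:,::-1],(400,400),interpolation=cv2.INTER_CUBIC) for a in(t[165:255,210:300],s[195:285,230:320])]))
cv2.imwrite("pics/c2.png",cv2.resize(t[160:250,330:530][:,:,::-1],None,fx=4,fy=4,interpolation=cv2.INTER_CUBIC))
E
python3 m.py
```

```text
top g [(array([232.9, 192.6]), [227, 187, 13, 13, 132]), (array([248.7, 232.7]), [245, 229, 9, 8, 59])]
side g [(array([253.5, 236. ]), [247, 229, 14, 15, 165]), (array([294.1, 242.5]), [290, 233, 10, 19, 163])]
bar [(array([372.4, 206.4]), [360, 204, 26, 6, 112])] [(array([349. , 182.9]), [341, 178, 17, 11, 71])]
```

View pics/c1.png

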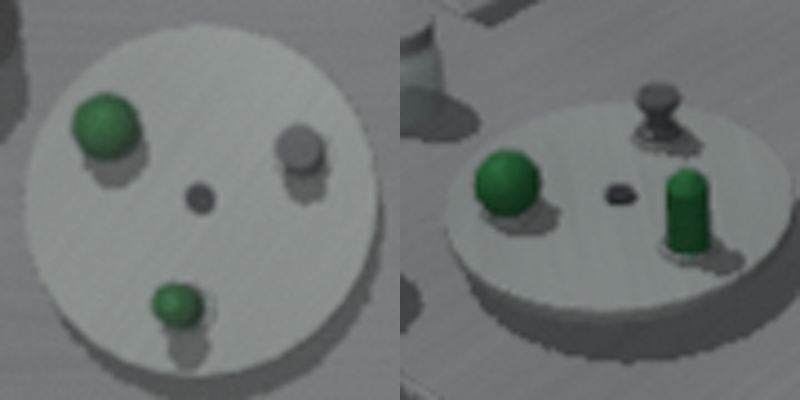

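View pics/c2.png

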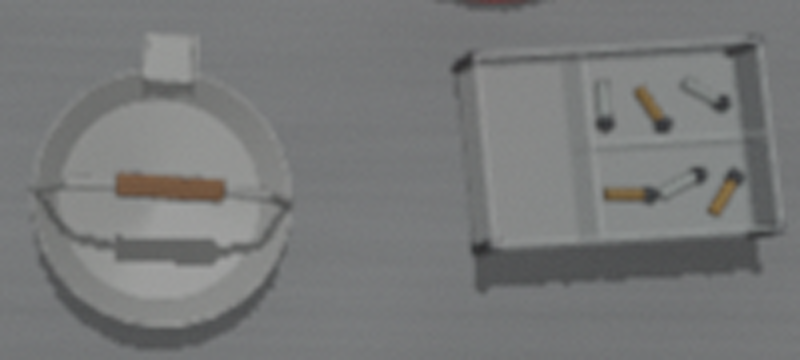

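The crop confirms that the full sphere is the one at (233,192.6) in the top view and (253.5,236) in the side view. The other green piece is the cylinder. The case's rim corners read, in crop pixels, TL (462,60), TR (757,40), BR (780,233) and BL (481,249).

```bash
cat > m2.py <<'E'
from h import *
np.set_printoptions(precision=4,suppress=True)
t=cv2.imread("pics/top0.png")[:,:,::-1].copy()
C=[onz("top",(330+(x+.5)/4-.5,160+(y+.5)/4-.5),.05) for x,y in((462,60),(757,40),(780,233),(481,249))]
print("corners",*[c[:2] for c in C],"sizes",[float(np.linalg.norm(C[i]-C[(i+1)%4])) for i in range(4)])
c=sum(C)/4; ex=(C[1]+C[2]-C[0]-C[3]); ex/=np.linalg.norm(ex); ey=(C[0]+C[1]-C[2]-C[3]); print("case c",c,"yaw x",np.degrees(np.arctan2(ex[1],ex[0])),"y->",np.degrees(np.arctan2(ey[1],ey[0]))-90, "bay",c-.064*ex)
print("ball tri",tri((232.9,192.6),(253.5,236.)),"onz .056",onz("top",(232.9,192.6),.056),onz("side",(253.5,236),.056))
print("bar tri",tri((372.4,206.4),(349,182.9)),"onz",onz("top",(372.4,206.4),.086),onz("side",(349,182.9),.08))
h=cv2.cvtColor(t,cv2.COLOR_RGB2HSV); m=cv2.inRange(h,(5,90,50),(18,255,255)); m[:190]=0;m[225:]=0;m[:,:335]=0;m[:,410:]=0
p=cv2.findNonZero(m).reshape(-1,2); W=np.array([onz("top",q,.086)[:2] for q in p]); w=W-W.mean(0); v=np.linalg.svd(w,full_matrices=False)[2][0]; print("bar ang",np.degrees(np.arctan2(v[1],v[0])),"len",np.ptp(w@v))
# platter hub, lip
q=lambda x,y,a,b,s:(a+(x+.5)/s-.5,b+(y+.5)/s-.5)
print("hub",onz("top",q(200,198,210,165,400/90),.034))
for n,a in(("L",(33,205)),("R",(293,205)),("bot",(160,328)),):print(n,onz("top",q(*a,330,160,4),.03))
print("lip",[onz("top",q(*a,330,160,4),.031)[:2] for a in((145,34),(199,36))])
print("spool",onz("top",q(299,148,210,165,400/90),.07),"cork",onz("top",(248.7,232.7),.092))
E
python3 m2.py
```

```text
corners [ 0.6158 -0.2356] [ 0.6334 -0.4511] [ 0.4928 -0.4611] [ 0.4789 -0.2458] sizes [0.21620420701252388, 0.14091819351430876, 0.21570509546452082, 0.13726590191935337]
case c [ 0.5552 -0.3484  0.05  ] yaw x -85.80503752032887 y-> -85.84409422952827 bay [ 0.5505 -0.2846  0.05  ]
ball tri (array([0.5543, 0.3722, 0.0576]), [0.032674644442589176, 0.032674644442648004]) onz .056 [0.5546 0.3725 0.056 ] [0.5561 0.3708 0.056 ]
bar tri (array([ 0.517 , -0.0208,  0.0821]), [0.43268449515156787, 0.43268449515161794]) onz [ 0.5162 -0.0206  0.086 ] [ 0.5196 -0.0235  0.08  ]
bar ang -93.18382887534767 len 0.06990837390884053
hub [0.5105 0.3129 0.034 ]
L [0.5089 0.0731 0.03  ]
R [ 0.5111 -0.1155  0.03  ]
bot [ 0.4212 -0.0187  0.03  ]
lip [array([ 0.6359, -0.0081]), array([ 0.6349, -0.0478])]
spool [0.5389 0.2461 0.07  ] cork [0.4391 0.3182 0.092 ]
```

```bash
cat > go.py <<'E'
import sys; from h import *
from scipy.spatial.transform import Rotation as R
o=get_obs(); w,x,y,z=o["eef_rot"]; r=R.from_quat([x,y,z,w]).as_matrix(); T=np.array(sys.argv[1:4],float)
ya=np.degrees(np.arctan2(r[1,1],r[0,1])); d=(ya-float(sys.argv[4])+90)%180-90
print("t",o["time_s"],"tool",o["tool_pos"].round(4),"ydir",ya.round(2),"zdown",r[:,2].round(3),"q",o["qpos"].round(2))
print("shift",(r.T@(T-o["tool_pos"])).round(4),"yaw",np.radians(d).round(3))
E
python3 go.py .554 .372 .15 53.7; sed -n 1,3p /dev/null
```

```text
t 0.1 tool [ 0.1963 -0.5929  0.2139] ydir -71.68 zdown [-0.     0.001 -1.   ] q [-1.25  0.35  1.63 -0.    1.16 -0.  ]
shift [ 0.6429 -0.8034  0.065 ] yaw 0.953
```

>>> {"api": "apply_moves", "payload": {"commands": [{"gripper": 1, "x": 0.3, "y": -0.37, "z": 0.0, "yaw": -1.1}, {"gripper": 1, "x": 0.3, "y": -0.37, "z": 0.0, "yaw": -1.1}, {"gripper": 1, "x": 0.3, "y": -0.37, "z": 0.0, "yaw": -1.1}, {"gripper": 1, "x": 0.3, "y": -0.37, "z": 0.0, "yaw": -1.1}, {"gripper": 1, "x": 0.3, "y": -0.37, "z": 0.0, "yaw": -1.1}, {"gripper": 1, "x": 0.3, "y": -0.37, "z": 0.0, "yaw": -1.1}, {"gripper": 1, "x": 0.3, "y": -0.37, "z": 0.0, "yaw": -1.1}, {"gripper": 1, "x": 0.3, "y": -0.37, "z": 0.0, "yaw": -1.1}], "squeeze": 4}}

```text
time_s: 1.1
tool_pos: [0.3652, -0.1454, 0.2146]
eef_rot: [-0.0, 0.758, 0.652, 0.0]
contact_force: [-0.1, -1.5, -0.9]
opening: 0.0919
gripper_force: 0.0
```

```bash
python3 go.py .554 .372 .15 53.7
```

```text
t 1.1 tool [ 0.3652 -0.1454  0.2146] ydir -8.57 zdown [ 0.  0. -1.] q [-0.38 -0.02  2.09  0.    1.07 -0.23]
shift [0.5397 0.1097 0.0647] yaw -1.087
```

>>> {"api": "apply_moves", "payload": {"commands": [{"x": 0.54, "y": 0.11, "z": 0.03, "yaw": -1.087}, {"x": 0.54, "y": 0.11, "z": 0.03, "yaw": -1.087}, {"x": 0.54, "y": 0.11, "z": 0.03, "yaw": -1.087}, {"x": 0.54, "y": 0.11, "z": 0.03, "yaw": -1.087}, {"x": 0.54, "y": 0.11, "z": 0.03, "yaw": -1.087}, {"x": 0.54, "y": 0.11, "z": 0.03, "yaw": -1.087}, {"x": 0.54, "y": 0.11, "z": 0.03, "yaw": -1.087}, {"x": 0.54, "y": 0.11, "z": 0.03, "yaw": -1.087}]}}

```text
$.commands[0]: bad value
```

```bash
python3 go.py .554 .372 .044 53.7
```

```text
t 1.1 tool [ 0.3652 -0.1454  0.2146] ydir -8.57 zdown [ 0.  0. -1.] q [-0.38 -0.02  2.09  0.    1.07 -0.23]
shift [0.5397 0.1096 0.1707] yaw -1.087
```

>>> {"api": "apply_moves", "payload": {"commands": [{"gripper": 1, "x": 0.48, "y": 0.098, "z": 0.03, "yaw": -1.087}, {"gripper": 1, "x": 0.48, "y": 0.098, "z": 0.03, "yaw": -1.087}, {"gripper": 1, "x": 0.48, "y": 0.098, "z": 0.03, "yaw": -1.087}, {"gripper": 1, "x": 0.48, "y": 0.098, "z": 0.03, "yaw": -1.087}, {"gripper": 1, "x": 0.48, "y": 0.098, "z": 0.03, "yaw": -1.087}, {"gripper": 1, "x": 0.48, "y": 0.098, "z": 0.03, "yaw": -1.087}, {"gripper": 1, "x": 0.48, "y": 0.098, "z": 0.03, "yaw": -1.087}, {"gripper": 1, "x": 0.48, "y": 0.098, "z": 0.03, "yaw": -1.087}]}}

```text
time_s: 2.1
tool_pos: [0.5343, 0.3143, 0.184]
eef_rot: [-0.0, 0.312, 0.95, -0.0]
contact_force: [1.3, -0.4, -0.4]
opening: 0.092
gripper_force: 0.0
```

```bash
python3 go.py .554 .372 .14 53.7
```

```text
t 2.1 tool [0.5343 0.3143 0.184 ] ydir 53.68 zdown [-0. -0. -1.] q [ 0.53  0.37  1.67 -0.    1.09 -0.41]
shift [0.0183 0.0581 0.044 ] yaw -0.0
```

>>> {"api": "apply_moves", "payload": {"commands": [{"gripper": 1, "x": 0.0183, "y": 0.058, "z": 0.0, "yaw": 0}, {"gripper": 1, "x": 0.0183, "y": 0.058, "z": 0.03, "yaw": 0}, {"gripper": 1, "x": 0.0183, "y": 0.058, "z": 0.06, "yaw": 0}, {"gripper": 1, "x": 0.0183, "y": 0.058, "z": 0.09, "yaw": 0}, {"gripper": 1, "x": 0.0183, "y": 0.058, "z": 0.115, "yaw": 0}, {"gripper": 1, "x": 0.0183, "y": 0.058, "z": 0.132, "yaw": 0}, {"gripper": 1, "x": 0.0183, "y": 0.058, "z": 0.14, "yaw": 0}, {"gripper": 1, "x": 0.0183, "y": 0.058, "z": 0.14, "yaw": 0}]}}

```text
time_s: 3.1
tool_pos: [0.5537, 0.3696, 0.0445]
eef_rot: [-0.0, 0.312, 0.95, -0.0]
contact_force: [0.3, 0.7, 1.0]
opening: 0.0917
gripper_force: 0.0
```

```bash
python3 go.py .554 .372 .044 53.7; python3 - <<'E'
from h import *
a=camera("top");b=camera("side")
G=((45,80,30),(85,255,255))
print(blobs(a,*G,(210,170,300,250)),blobs(b,*G,(230,200,330,270)))
cv2.imwrite("pics/g1.png",np.hstack([cv2.resize(i[:,:,::-1],(400,400),interpolation=cv2.INTER_CUBIC) for i in(a[165:255,210:300],b[195:285,230:320])]))
E
```

```text
t 3.1 tool [0.5537 0.3696 0.0445] ydir 53.63 zdown [-0. -0. -1.] q [ 0.59  0.6   1.66  0.    0.88 -0.35]
shift [0.0012 0.0021 0.0005] yaw -0.001
[] [(array([253.5, 235.9]), [247, 229, 14, 15, 164]), (array([294.2, 242.9]), [290, 234, 10, 19, 160])]
```

View pics/g1.png

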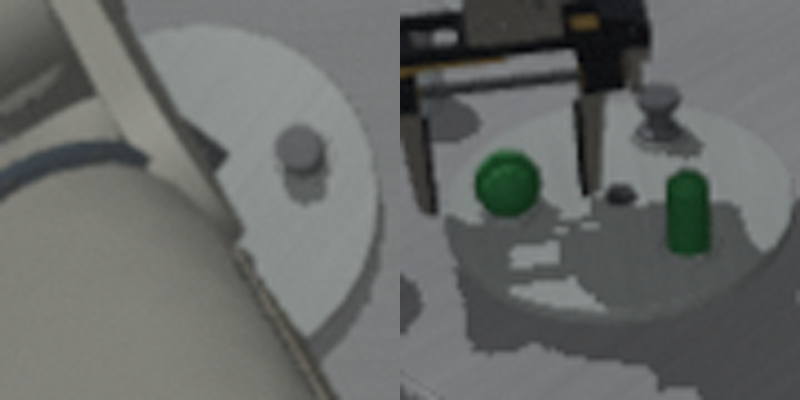

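The ball at crop (507,183) sits midway between the fingertips, which are at about (430,213) and (588,195). Closing now.

>>> {"api": "apply_moves", "payload": {"commands": [{"gripper": 0.6, "x": 0.001, "y": 0.001, "z": 0, "yaw": 0}, {"gripper": 0.3, "x": 0.001, "y": 0.001, "z": 0, "yaw": 0}, {"gripper": 0.15, "x": 0.001, "y": 0.001, "z": 0, "yaw": 0}, {"gripper": 0.05, "x": 0.001, "y": 0.001, "z": 0, "yaw": 0}, {"gripper": -0.03, "x": 0.001, "y": 0.001, "z": 0, "yaw": 0}, {"gripper": -0.2, "x": 0.001, "y": 0.001, "z": 0, "yaw": 0}, {"gripper": -0.4, "x": 0.001, "y": 0.001, "z": 0, "yaw": 0}, {"gripper": -0.4, "x": 0.001, "y": 0.001, "z": 0, "yaw": 0}], "squeeze": 5}}

```text
time_s: 4.2
tool_pos: [0.5535, 0.371, 0.0446]
eef_rot: [-0.0, 0.312, 0.95, -0.0]
contact_force: [0.5, -0.0, 0.3]
opening: 0.0437
gripper_force: 5.0
```

>>> {"api": "apply_moves", "payload": {"commands": [{"gripper": -0.4, "x": 0.001, "y": 0.001, "z": -0.008, "yaw": 0}, {"gripper": -0.4, "x": 0.001, "y": 0.001, "z": -0.022, "yaw": 0}, {"gripper": -0.4, "x": 0.001, "y": 0.001, "z": -0.042, "yaw": 0}, {"gripper": -0.4, "x": 0.001, "y": 0.001, "z": -0.065, "yaw": 0}, {"gripper": -0.4, "x": 0.001, "y": 0.001, "z": -0.09, "yaw": 0}, {"gripper": -0.4, "x": 0.001, "y": 0.001, "z": -0.112, "yaw": 0}, {"gripper": -0.4, "x": 0.001, "y": 0.001, "z": -0.12, "yaw": 0}, {"gripper": -0.4, "x": 0.001, "y": 0.001, "z": -0.12, "yaw": 0}], "squeeze": 5}}

```text
time_s: 5.2
tool_pos: [0.5536, 0.3726, 0.1656]
eef_rot: [0.0, 0.312, 0.95, 0.001]
contact_force: [-0.3, 0.1, -0.6]
opening: 0.0436
gripper_force: 5.0
```

```bash
python3 go.py .4746 -.018 .165 86.7;  python3 - <<'E'
from h import *
b=camera("side");print(blobs(b,(45,80,30),(85,255,255),(200,100,340,280)),proj("side",(.5535,.371,.177)))
E
```

```text
t 5.2 tool [0.5536 0.3726 0.1656] ydir 53.63 zdown [ 0.001  0.001 -1.   ] q [ 0.59  0.46  1.58 -0.    1.1  -0.35]
shift [-1.680e-01 -3.613e-01  2.000e-04] yaw -0.577
[(array([249.8, 200.1]), [242, 193, 16, 15, 185]), (array([294.1, 242.9]), [290, 234, 10, 19, 158])] [250.62225046 200.46353884]
```

The ball is held: the side view has it at (250,200), as predicted. The cork float hasn't moved. Carrying the ball to the dish, behind the arch.

>>> {"api": "apply_moves", "payload": {"commands": [{"gripper": -0.4, "x": -0.008, "y": -0.018, "z": 0, "yaw": -0.03}, {"gripper": -0.4, "x": -0.027, "y": -0.058, "z": 0, "yaw": -0.1}, {"gripper": -0.4, "x": -0.05, "y": -0.108, "z": 0, "yaw": -0.19}, {"gripper": -0.4, "x": -0.075, "y": -0.161, "z": 0, "yaw": -0.29}, {"gripper": -0.4, "x": -0.1, "y": -0.215, "z": 0, "yaw": -0.38}, {"gripper": -0.4, "x": -0.125, "y": -0.269, "z": 0, "yaw": -0.48}, {"gripper": -0.4, "x": -0.147, "y": -0.316, "z": 0, "yaw": -0.56}, {"gripper": -0.4, "x": -0.16, "y": -0.344, "z": 0, "yaw": -0.577}]}}

```text
time_s: 6.25
tool_pos: [0.4767, -0.0016, 0.1638]
eef_rot: [-0.001, 0.029, 1.0, -0.0]
contact_force: [-0.3, 0.0, 0.5]
opening: 0.0432
gripper_force: 5.0
```

```bash
python3 go.py .4746 -.018 .022 86.7
```

```text
t 6.25 tool [ 0.4767 -0.0016  0.1638] ydir 86.69 zdown [-0.002 -0.    -1.   ] q [-0.01  0.18  1.99 -0.    0.97 -1.52]
shift [ 0.0009 -0.0165  0.1418] yaw -0.0
```

>>> {"api": "apply_moves", "payload": {"commands": [{"gripper": -0.4, "x": 0.001, "y": -0.0165, "z": 0.005, "yaw": 0}, {"gripper": -0.4, "x": 0.001, "y": -0.0165, "z": 0.03, "yaw": 0}, {"gripper": -0.4, "x": 0.001, "y": -0.0165, "z": 0.06, "yaw": 0}, {"gripper": -0.4, "x": 0.001, "y": -0.0165, "z": 0.09, "yaw": 0}, {"gripper": -0.4, "x": 0.001, "y": -0.0165, "z": 0.11, "yaw": 0}, {"gripper": -0.4, "x": 0.001, "y": -0.0165, "z": 0.123, "yaw": 0}, {"gripper": -0.4, "x": 0.001, "y": -0.0165, "z": 0.13, "yaw": 0}, {"gripper": -0.4, "x": 0.001, "y": -0.0165, "z": 0.13, "yaw": 0}]}}

```text
time_s: 7.25
tool_pos: [0.4761, -0.0157, 0.0344]
eef_rot: [-0.0, 0.029, 1.0, 0.0]
contact_force: [0.8, 0.1, 0.5]
opening: 0.0434
gripper_force: 5.0
```

```bash
python3 go.py .4746 -.018 .022 86.7;  python3 - <<'E'
from h import *
b=camera("side");a=camera("top")
cv2.imwrite("pics/p1.png",np.hstack([cv2.resize(i[:,:,::-1],(400,400),interpolation=cv2.INTER_CUBIC) for i in(a[160:260,320:420],b[140:240,300:400])]))
E
```

```text
t 7.25 tool [ 0.4761 -0.0157  0.0344] ydir 86.7 zdown [-0.  0. -1.] q [-0.04  0.39  2.08  0.    0.67 -1.55]
shift [ 0.0014 -0.0024  0.0124] yaw -0.0
```

View pics/p1.png

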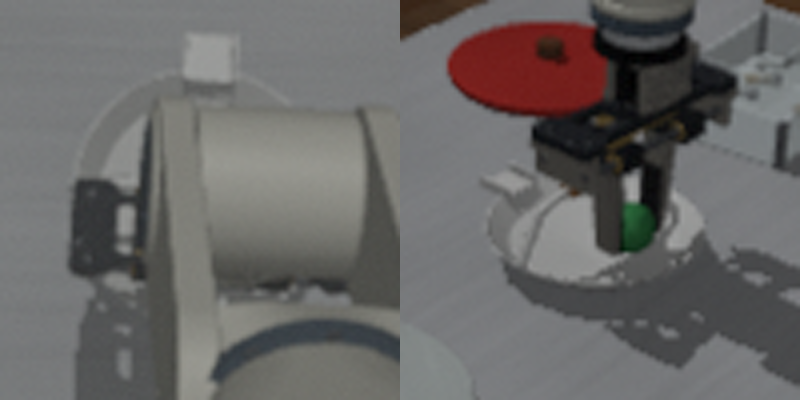

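The ball is in the dish behind the arch, at side-crop (637,227), and the gripper's body clears the bar. Lowering the last 13 mm and releasing slowly.

>>> {"api": "apply_moves", "payload": {"commands": [{"gripper": -0.4, "x": 0.0005, "y": -0.001, "z": 0.006, "yaw": 0}, {"gripper": -0.4, "x": 0.0005, "y": -0.001, "z": 0.011, "yaw": 0}, {"gripper": -0.4, "x": 0.0005, "y": -0.001, "z": 0.013, "yaw": 0}, {"gripper": -0.4, "x": 0.0005, "y": -0.001, "z": 0.013, "yaw": 0}, {"gripper": 0.0, "x": 0.0005, "y": -0.001, "z": 0.013, "yaw": 0}, {"gripper": 0.1, "x": 0.0005, "y": -0.001, "z": 0.013, "yaw": 0}, {"gripper": 0.2, "x": 0.0005, "y": -0.001, "z": 0.013, "yaw": 0}, {"gripper": 0.25, "x": 0.0005, "y": -0.001, "z": 0.013, "yaw": 0}]}}

```text
time_s: 8.35
tool_pos: [0.4756, -0.0169, 0.0216]
eef_rot: [0.0, 0.029, 1.0, -0.0]
contact_force: [1.0, 0.2, 0.5]
opening: 0.0573
gripper_force: 0.0
```

```bash
python3 go.py .516 -.0205 .15 86.7;  python3 - <<'E'
from h import *
b=camera("side");print(blobs(b,(45,80,30),(85,255,255),(300,140,400,240)),proj("side",(.5165,-.0205,.025)),proj("side",(.4746,-.018,.031)))
E
```

```text
t 8.35 tool [ 0.4756 -0.0169  0.0216] ydir 86.69 zdown [ 0. -0. -1.] q [-0.04  0.42  2.09 -0.    0.64 -1.55]
shift [-0.0405 -0.0013 -0.1284] yaw -0.0
[(array([342.4, 195.7]), [338, 190, 9, 12, 84])] [348.60922044 197.49717198] [357.97427568 200.5357623 ]
```

>>> {"api": "apply_moves", "payload": {"commands": [{"gripper": 0.25, "x": 0, "y": 0, "z": -0.01, "yaw": 0}, {"gripper": 0.25, "x": 0, "y": 0, "z": -0.03, "yaw": 0}, {"gripper": 0.25, "x": 0, "y": 0, "z": -0.06, "yaw": 0}, {"gripper": 0.25, "x": 0, "y": 0, "z": -0.09, "yaw": 0}, {"gripper": 0.25, "x": 0, "y": 0, "z": -0.12, "yaw": 0}, {"gripper": 0.25, "x": 0, "y": 0, "z": -0.145, "yaw": 0}, {"gripper": 0.25, "x": 0, "y": 0, "z": -0.15, "yaw": 0}, {"gripper": 0.25, "x": 0, "y": 0, "z": -0.15, "yaw": 0}]}}

```text
time_s: 9.4
tool_pos: [0.4755, -0.0169, 0.1716]
eef_rot: [0.0, 0.029, 1.0, 0.0]
contact_force: [0.0, 0.3, -0.0]
opening: 0.0578
gripper_force: 0.0
```

```bash
python3 go.py .5165 -.0205 .15 -3.3;  python3 - <<'E'
from h import *
for i in range(2):
  b=camera("side");print(blobs(b,(45,80,30),(85,255,255),(300,140,400,240)),blobs(b,(5,90,50),(18,255,255),(330,170,380,200)))
print(proj("side",(.5165,-.0205,.025)))
E
```

```text
t 9.4 tool [ 0.4755 -0.0169  0.1716] ydir 86.69 zdown [ 0.  0. -1.] q [-0.04  0.17  1.99  0.    0.98 -1.55]
shift [-0.0411 -0.0013  0.0216] yaw 1.571
[(array([345. , 196.5]), [340, 191, 11, 12, 108])] [(array([349.1, 182.8]), [341, 178, 17, 11, 72])]
[(array([345. , 196.5]), [340, 191, 11, 12, 108])] [(array([349. , 182.9]), [341, 178, 17, 11, 71])]
[348.60922044 197.49717198]
```

>>> {"api": "apply_moves", "payload": {"commands": [{"gripper": 0.25, "x": -0.041, "y": -0.001, "z": 0, "yaw": 1.571}, {"gripper": 0.25, "x": -0.041, "y": -0.001, "z": 0, "yaw": 1.571}, {"gripper": 0.25, "x": -0.041, "y": -0.001, "z": 0, "yaw": 1.571}, {"gripper": 0.25, "x": -0.041, "y": -0.001, "z": 0, "yaw": 1.571}, {"gripper": 0.25, "x": -0.041, "y": -0.001, "z": 0, "yaw": 1.571}, {"gripper": 0.25, "x": -0.041, "y": -0.001, "z": 0, "yaw": 1.571}, {"gripper": 0.25, "x": -0.041, "y": -0.001, "z": 0, "yaw": 1.571}, {"gripper": 0.25, "x": -0.041, "y": -0.001, "z": 0, "yaw": 1.571}]}}

```text
time_s: 10.5
tool_pos: [0.5157, -0.0202, 0.1703]
eef_rot: [-0.001, 0.705, 0.71, -0.001]
contact_force: [0.4, 0.5, -0.2]
opening: 0.0572
gripper_force: 0.0
```

```bash
python3 go.py .5165 -.0205 .062 -3.3;  python3 - <<'E'
from h import *
b=camera("side");r=blobs(b,(45,80,30),(85,255,255),(300,140,400,240));print(r,onz("side",r[0][0],.025))
cv2.imwrite("pics/p2.png",cv2.resize(b[140:240,300:400][:,:,::-1],(600,600),interpolation=cv2.INTER_CUBIC))
E
```

```text
t 10.5 tool [ 0.5157 -0.0202  0.1703] ydir 0.39 zdown [-0.002  0.    -1.   ] q [-0.04  0.24  1.91 -0.    1.   -0.05]
shift [-0.0003  0.001   0.1083] yaw 0.064
[(array([345. , 196.5]), [340, 191, 11, 12, 108])] [ 0.5299271  -0.01744141  0.025     ]
```

View pics/p2.png

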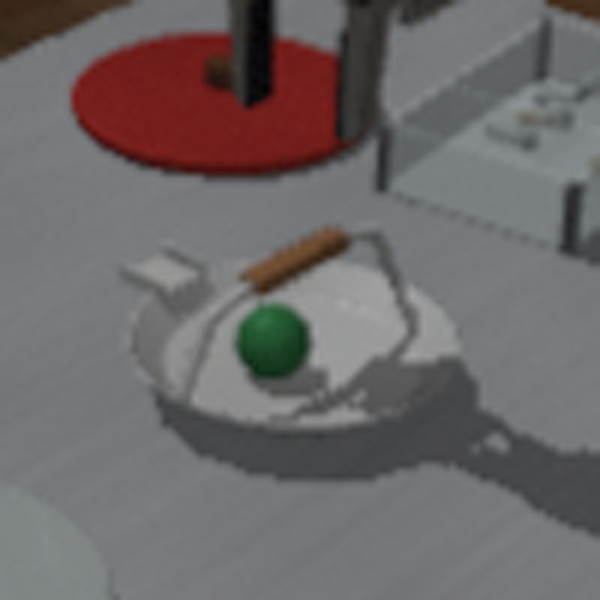

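The ball lies still at crop (270,342), let go and in front of the arch. That is about 12 mm off the axis, on the flat middle's edge and inside the 22 mm limit. Next is the bar.

>>> {"api": "apply_moves", "payload": {"commands": [{"gripper": 0.1, "x": 0, "y": 0.001, "z": 0.005, "yaw": 0.064}, {"gripper": 0.1, "x": 0, "y": 0.001, "z": 0.03, "yaw": 0.064}, {"gripper": 0.1, "x": 0, "y": 0.001, "z": 0.055, "yaw": 0.064}, {"gripper": 0.1, "x": 0, "y": 0.001, "z": 0.08, "yaw": 0.064}, {"gripper": 0.1, "x": 0, "y": 0.001, "z": 0.098, "yaw": 0.064}, {"gripper": 0.1, "x": 0, "y": 0.001, "z": 0.107, "yaw": 0.064}, {"gripper": 0.1, "x": 0, "y": 0.001, "z": 0.108, "yaw": 0.064}, {"gripper": 0.1, "x": 0, "y": 0.001, "z": 0.108, "yaw": 0.064}]}}

```text
time_s: 11.55
tool_pos: [0.5178, -0.0202, 0.0639]
eef_rot: [0.0, 0.725, 0.689, 0.0]
contact_force: [1.0, 0.5, 0.1]
opening: 0.0505
gripper_force: 0.0
```

```bash
python3 go.py .5165 -.0205 .062 -3.3;  python3 - <<'E'
from h import *
b=camera("side");r=blobs(b,(45,80,30),(85,255,255),(300,140,400,240));print(r,onz("side",r[0][0],.025))
cv2.imwrite("pics/p3.png",cv2.resize(b[140:220,310:390][:,:,::-1],(600,600),interpolation=cv2.INTER_CUBIC))
E
```

```text
t 11.55 tool [ 0.5178 -0.0202  0.0639] ydir -2.89 zdown [ 0. -0. -1.] q [-0.04  0.39  1.98 -0.    0.77  0.01]
shift [-0.0003 -0.0013  0.0019] yaw 0.007
[(array([345. , 196.6]), [340, 191, 11, 12, 106])] [ 0.52950688 -0.01691885  0.025     ]
```

View pics/p3.png

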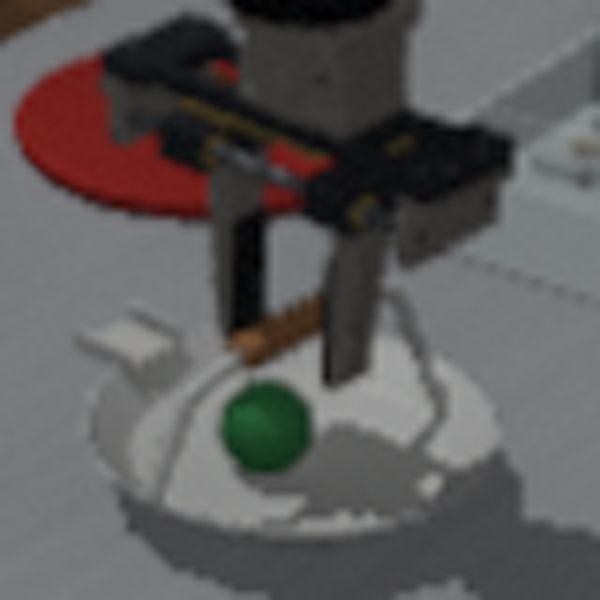

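The bar lies between the fingers and the ball has not moved. Closing gently on it.

>>> {"api": "apply_moves", "payload": {"commands": [{"gripper": -0.2, "x": 0, "y": -0.001, "z": 0.002, "yaw": 0}, {"gripper": -0.4, "x": 0, "y": -0.001, "z": 0.002, "yaw": 0}, {"gripper": -0.52, "x": 0, "y": -0.001, "z": 0.002, "yaw": 0}, {"gripper": -0.58, "x": 0, "y": -0.001, "z": 0.002, "yaw": 0}, {"gripper": -0.62, "x": 0, "y": -0.001, "z": 0.002, "yaw": 0}, {"gripper": -0.66, "x": 0, "y": -0.001, "z": 0.002, "yaw": 0}, {"gripper": -0.75, "x": 0, "y": -0.001, "z": 0.002, "yaw": 0}, {"gripper": -0.85, "x": 0, "y": -0.001, "z": 0.002, "yaw": 0}], "squeeze": 15}}

```text
time_s: 12.6
tool_pos: [0.5169, -0.0202, 0.0618]
eef_rot: [0.0, 0.725, 0.689, 0.0]
contact_force: [2.7, -0.1, 2.0]
opening: 0.0157
gripper_force: 15.0
```

>>> {"api": "apply_moves", "payload": {"commands": [{"gripper": -0.9, "x": 0, "y": 0, "z": 0, "yaw": 0}, {"gripper": -0.9, "x": 0, "y": 0, "z": 0, "yaw": 0}, {"gripper": -0.9, "x": 0, "y": 0, "z": 0, "yaw": 0}], "squeeze": 40}}

```text
time_s: 12.98
tool_pos: [0.5169, -0.0202, 0.0618]
eef_rot: [0.0, 0.725, 0.689, 0.0]
contact_force: [3.5, 0.2, 3.0]
opening: 0.0154
gripper_force: 40.0
```

```bash
python3 go.py .5165 -.0205 .062 -3.3;  python3 - <<'E'
from h import *
b=camera("side");r=blobs(b,(45,80,30),(85,255,255),(300,140,400,240));print(r,onz("side",r[0][0],.025))
E
```

```text
t 12.975 tool [ 0.5169 -0.0202  0.0618] ydir -2.92 zdown [ 0.001 -0.    -1.   ] q [-0.04  0.39  1.99 -0.    0.76  0.01]
shift [-0.0003 -0.0004 -0.0002] yaw 0.007
[(array([345.1, 196.7]), [340, 191, 11, 12, 106])] [ 0.52882988 -0.01662602  0.025     ]
```

>>> {"api": "apply_moves", "payload": {"commands": [{"gripper": -0.9, "x": 0, "y": 0, "z": -0.003, "yaw": 0}, {"gripper": -0.9, "x": 0, "y": 0, "z": -0.01, "yaw": 0}, {"gripper": -0.9, "x": 0, "y": 0, "z": -0.021, "yaw": 0}, {"gripper": -0.9, "x": 0, "y": 0, "z": -0.035, "yaw": 0}, {"gripper": -0.9, "x": 0, "y": 0, "z": -0.05, "yaw": 0}, {"gripper": -0.9, "x": 0, "y": 0, "z": -0.064, "yaw": 0}, {"gripper": -0.9, "x": 0, "y": 0, "z": -0.074, "yaw": 0}, {"gripper": -0.9, "x": 0, "y": 0, "z": -0.08, "yaw": 0}], "squeeze": 40}}

```text
time_s: 14.02
tool_pos: [0.5167, -0.0202, 0.1424]
eef_rot: [0.0, 0.725, 0.689, 0.0]
contact_force: [1.0, 0.2, -4.1]
opening: 0.0158
gripper_force: 40.0
```

```bash
python3 go.py .5419 -.1669 .142 -85.8;  python3 - <<'E'
from h import *
b=camera("side");r=blobs(b,(45,80,30),(85,255,255),(300,100,400,240));print(r,onz("side",r[0][0],.105))
cv2.imwrite("pics/p4.png",cv2.resize(b[120:220,310:410][:,:,::-1],(600,600),interpolation=cv2.INTER_CUBIC))
E
```

```text
t 14.025 tool [ 0.5167 -0.0202  0.1424] ydir -2.92 zdown [ 0.001 -0.    -1.   ] q [-0.04  0.27  1.93  0.    0.94  0.01]
shift [-0.1453  0.0327  0.0004] yaw 1.447
[(array([345.8, 176.1]), [340, 171, 12, 11, 109])] [ 0.52952438 -0.01731531  0.105     ]
```

View pics/p4.png

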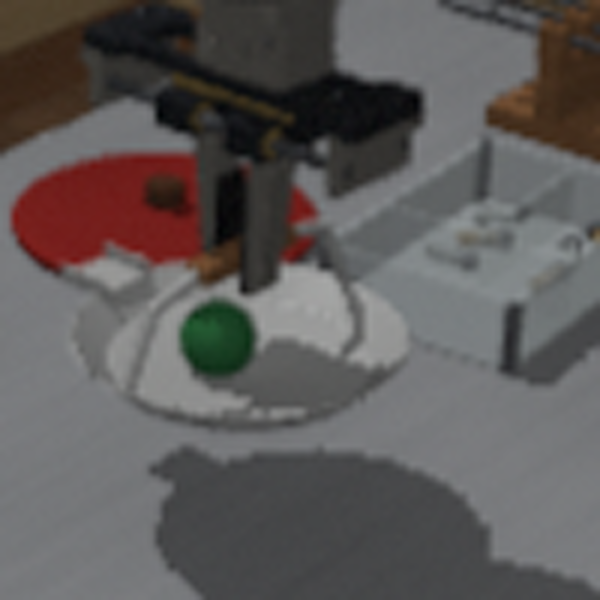

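The dish is up and level. The ball is at crop (218,338), at the same place in the dish. Turning and carrying with a gentle ease-in.

>>> {"api": "apply_moves", "payload": {"commands": [{"gripper": -0.9, "x": -0.001, "y": 0.0, "z": 0, "yaw": 0.011}, {"gripper": -0.9, "x": -0.0045, "y": 0.001, "z": 0, "yaw": 0.045}, {"gripper": -0.9, "x": -0.01, "y": 0.0023, "z": 0, "yaw": 0.1}, {"gripper": -0.9, "x": -0.018, "y": 0.004, "z": 0, "yaw": 0.18}, {"gripper": -0.9, "x": -0.0283, "y": 0.0064, "z": 0, "yaw": 0.28}, {"gripper": -0.9, "x": -0.041, "y": 0.0092, "z": 0, "yaw": 0.405}, {"gripper": -0.9, "x": -0.055, "y": 0.0123, "z": 0, "yaw": 0.55}, {"gripper": -0.9, "x": -0.07, "y": 0.0157, "z": 0, "yaw": 0.695}]}}

```text
time_s: 15.08
tool_pos: [0.5283, -0.0915, 0.141]
eef_rot: [-0.0, 0.917, 0.398, -0.0]
contact_force: [-0.3, -0.4, -4.0]
opening: 0.0157
gripper_force: 40.0
```

```bash
python3 - <<'E'
import numpy as np
# remaining from commanded pose, in the commanded tool axes (last yaw .695 clockwise)
r=np.array([-.1453+.07,.0327-.0157]); a=.695; c,s=np.cos(a),np.sin(a)
print(np.array([[c,s],[-s,c]])@r, 1.447-.695)
E
python3 go.py .5419 -.1669 .142 -85.8
```

```text
[-0.04694789  0.06127794] 0.7520000000000001
t 15.075 tool [ 0.5283 -0.0915  0.141 ] ydir -43.1 zdown [-0.001  0.    -1.   ] q [-0.17  0.3   1.89 -0.    0.95  0.58]
shift [-0.0458  0.0614 -0.001 ] yaw 0.745
```

>>> {"api": "apply_moves", "payload": {"commands": [{"gripper": -0.9, "x": -0.0105, "y": 0.0138, "z": 0, "yaw": 0.155}, {"gripper": -0.9, "x": -0.0205, "y": 0.0268, "z": 0, "yaw": 0.315}, {"gripper": -0.9, "x": -0.029, "y": 0.0378, "z": 0, "yaw": 0.45}, {"gripper": -0.9, "x": -0.0355, "y": 0.046, "z": 0, "yaw": 0.56}, {"gripper": -0.9, "x": -0.0405, "y": 0.0525, "z": 0, "yaw": 0.64}, {"gripper": -0.9, "x": -0.044, "y": 0.0573, "z": 0, "yaw": 0.7}, {"gripper": -0.9, "x": -0.0462, "y": 0.0602, "z": 0, "yaw": 0.738}, {"gripper": -0.9, "x": -0.047, "y": 0.0613, "z": 0, "yaw": 0.752}]}}

```text
time_s: 16.08
tool_pos: [0.5415, -0.1672, 0.1412]
eef_rot: [-0.0, 0.999, 0.036, -0.0]
contact_force: [-0.7, 0.0, -3.1]
opening: 0.0158
gripper_force: 40.0
```

>>> {"api": "apply_moves", "payload": {"commands": [{"gripper": -0.9, "x": 0, "y": 0, "z": 0, "yaw": 0}, {"gripper": -0.9, "x": 0, "y": 0, "z": 0, "yaw": 0}, {"gripper": -0.9, "x": 0, "y": 0, "z": 0, "yaw": 0}, {"gripper": -0.9, "x": 0, "y": 0, "z": 0, "yaw": 0}, {"gripper": -0.9, "x": 0, "y": 0, "z": 0, "yaw": 0}, {"gripper": -0.9, "x": 0, "y": 0, "z": 0, "yaw": 0}, {"gripper": -0.9, "x": 0, "y": 0, "z": 0, "yaw": 0}, {"gripper": -0.9, "x": 0, "y": 0, "z": 0, "yaw": 0}]}}

```text
time_s: 17.08
tool_pos: [0.5417, -0.167, 0.1416]
eef_rot: [-0.0, 0.999, 0.036, 0.0]
contact_force: [-0.6, -0.1, -4.7]
opening: 0.0153
gripper_force: 40.0
```

```bash
python3 go.py .5419 -.1669 .142 -85.8;  python3 - <<'E'
from h import *
b=camera("side");a=camera("top");b=camera("side");r=blobs(b,(45,80,30),(85,255,255),(320,80,480,240));print(r,[onz("side",q[0],.105) for q in r])
cv2.imwrite("pics/p5.png",np.hstack([cv2.resize(i[:,:,::-1],(400,400),interpolation=cv2.INTER_CUBIC) for i in(a[140:240,420:520],b[110:210,330:430])]))
print([proj(n,p) for n in("top","side") for p in((.5505,-.2846,.111),)])
E
```

```text
t 17.075 tool [ 0.5417 -0.167   0.1416] ydir -85.83 zdown [ 0.  0. -1.] q [-0.3   0.35  1.83  0.    0.97  1.2 ]
shift [ 0.0002 -0.0001 -0.0004] yaw -0.001
[(array([369.4, 158.1]), [364, 153, 11, 11, 96])] [array([ 0.55180728, -0.18165869,  0.105     ])]
[array([469.70983536, 193.99153164]), array([385.94707787, 147.80855091])]
```

View pics/p5.png

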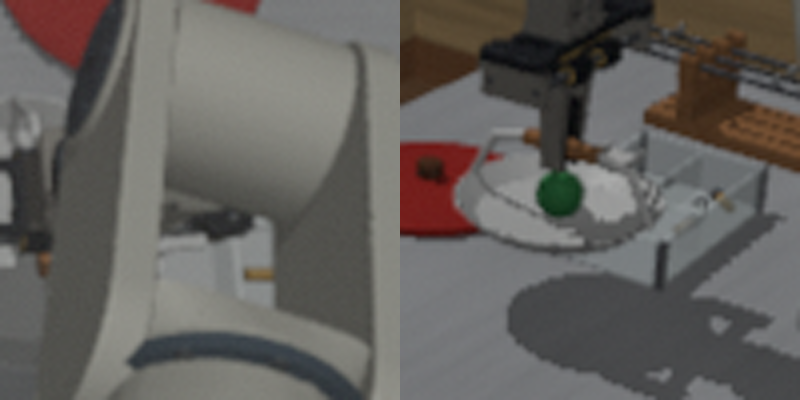

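The dish is held level outside the bay. The ball is at side-crop (560,193) and the lip at about (632,150), over the bay. Checking stillness and the lip before handing in.

```bash
python3 - <<'E'
from h import *
for k in range(3):
  b=camera("side");r=blobs(b,(45,60,20),(85,255,255),(320,80,480,240));h=cv2.cvtColor(b,cv2.COLOR_RGB2HSV);m=cv2.inRange(h,(45,60,20),(85,255,255));m[:,:340]=0;m[:,400:]=0
  print(r,cv2.minEnclosingCircle(cv2.findNonZero(m)))
for p in((392,145.5),(388,147.5),(369.5,157.5)): print(onz("side",p,.111 if p[0]>380 else .105))
print(proj("side",(.5417,-.167,.105)),[proj("side",(.5417+.0087*k+.018*s,-.167-.1177*k,.111)).round(1) for k,s in((1,1),(1,-1),(.8,1),(.8,-1))])
cv2.imwrite("pics/p6.png",cv2.resize(b[125:175,340:410][:,:,::-1],(784,560),interpolation=cv2.INTER_CUBIC)); print(get_obs()["joint_velocities"].round(3))
E
```

```text
[(array([369.4, 158. ]), [364, 152, 11, 12, 100])] ((369.5, 157.68182373046875), 5.876578330993652)
[(array([369.4, 158. ]), [364, 153, 12, 11, 100])] ((369.5, 158.0), 5.590270042419434)
[(array([369.4, 158. ]), [364, 152, 11, 12, 100])] ((369.5, 157.68182373046875), 5.876578330993652)
[ 0.54520782 -0.31744347  0.111     ]
[ 0.5462973  -0.29206837  0.111     ]
[ 0.5544746  -0.18593597  0.105     ]
[369.27173265 160.26045883] [array([382. , 146.5]), array([390. , 149.1]), array([378.8, 148.6]), array([386.8, 151.3])]
[-0.001  0.    -0.     0.     0.002  0.001]
```

View pics/p6.png

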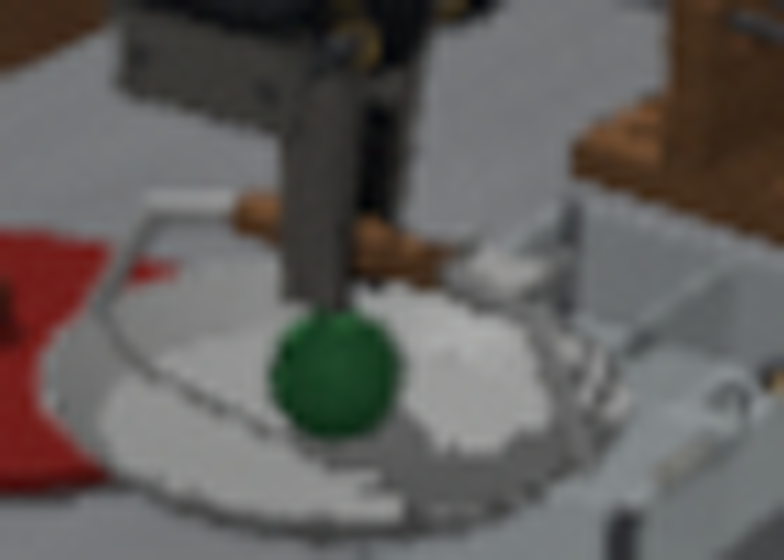

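The ball is still and on the flat middle: a resting ball cannot be more than about 14 mm off the axis. The lip is at pixel (384.6,149.8), against a predicted (384.4,148.9) over the bay. The fingers clear the ball by about 15 mm, so I'm handing in.

```bash
python3 -c "
from rig import *
print(sign_off())"
```

```text
the job is handed in; nothing more can be done
None
```

I handed the job in with the dish held still and level, the ball resting in its middle and the lip measured over the empty bay's centre; the hand-in returned no verdict, so I don't know the result.

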